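# Let air out of a trolley wheel

### The job

The spare trolley wheel lying on the packing bench is pumped too hard. Unscrew the tiny knurled lock nut on its leaning valve anticlockwise, all the way up to the end of its thread, and let go of it; then with the fingertips press the freed valve tip in as far as it goes, gently, and keep it in for a good second to let air out. Move away with the nut left up and the tip sprung out, and leave the parts bin, the tape roll and the wrench where they are.

Things in the scene. Friction and masses are not known exactly. Their poses are not given: they have to be found in the camera images.
- wheel: Trolley wheel lying flat, fixed to the bench: black tyre 200 mm across, 50 mm high; grey rim recessed to 37 mm height, 108 mm across; steel hub 32 mm across, 52 mm high. Origin: centre of its underside; z up. The valve stands 36 mm from the centre on the wheel's -x side and leans towards wheel -x.
- valve: The fixed brass valve stem, 8 mm in diameter. Origin: the bend of the stem, 62 mm above the bench; z is the valve's axis, pointing outwards (up, leaning 18 degrees from vertical towards the wheel's -x). The tube runs from the origin to 28 mm along +z; nut and tip follow on the same axis.
- lock_nut: Knurled steel lock nut, 12 mm in diameter, 9 mm long, captive on the valve pin. Origin: its middle, on the axis; z along the axis outwards. Turning it anticlockwise seen from outside (positive about z) raises it 1.2 mm per rad; the hand should rise with it. The thread drags (0.03 N m at 1 rad/s, so turn it slowly) and stays where left; a grip of 20 N turns it.
- thread_end (a point): Point on the valve's axis, 37.8 mm along the valve's z, where the nut's middle ends up at the end of its thread: a hard stop, the fingers then slip round it. Down on the stem the nut's middle is at 32.8 mm. 4.2 rad from stop to stop; it starts in the first 1.4 rad, so it needs 2.8 to 4.2 rad and several grasps.
- valve_tip: Brass tip of the valve pin, 6 mm in diameter, 5 mm long, on a 4.4 mm pin above the nut. Origin: centre of its top face, 52 mm along the valve's z when out. Pin and nut go in together by 4 mm at most along the valve's -z, 3 N to start, 5.5 N at the hard end stop, and spring back. A nut not yet undone meets the stem and blocks the pin.
- parts_bin: Bystander: blue open picking bin with steel bushes, 150 x 100 x 70 mm. Origin: centre of its underside.
- tape_roll: Bystander: cardboard-brown tape roll lying flat, 90 mm across, 48 mm high. Origin: centre of its underside.
- wrench: Bystander: steel wrench, 180 mm long, lying flat along its x. Origin: centre of its underside.
There are look-alikes about, which are no part of the job. Of the things that look like the wheel, the middle-sized one is meant.

How it is judged:
On the way, in this order (a step that is already met when the one before it is completed fails the run):
1. the lock nut is unscrewed to the end of its thread (at least 4.2 of 5 mm up the pin), let go, and the tip is still out (z of lock_nut in the frame of valve_tip above -0.015 m and z of valve_tip in the frame of valve above 0.051 m and contact force between the fingers and lock_nut below 0.1 N), for 0.2 s.
2. the tip is pressed in by the fingers by at least 3.2 of its 4 mm and kept in for a second (z of valve_tip in the frame of valve below 0.0488 m and contact force between the fingers and valve_tip above 1 N), for 1 s.
At the end, for the whole second after the job is handed in: The lock nut is still at the upper end of its thread (at least 4.2 of 5 mm up), the tip has sprung out again (within 1 mm), and bin, tape roll and wrench are within 20 mm of where they were (z of lock_nut in the frame of valve_tip above -0.015 m and z of valve_tip in the frame of valve above 0.051 m and distance of each of parts_bin, tape_roll, wrench from where it was at the start of the episode below 0.02 m); the robot touches nothing.
It fails at once if the valve tip is pushed with more than 25 N (contact force between anything else and valve_tip above 25 N).
It fails at once if a bystander is moved by more than 20 mm (distance of any of parts_bin, tape_roll, wrench from where it was at the start of the episode above 0.02 m).
It also fails if it takes over 72 s, if anything falls off the work surface, if the arm or the gripper's body presses on something with over 40 N, if the wrist force passes 120 N, or if a joint passes its speed limit or range.

### The arm

A 6-joint arm with a two-finger parallel gripper is mounted at the origin on the work surface. World frame = base frame: x ahead of the robot, y to its left, z up, the work surface at z = 0. Lengths are in m, angles in rad, forces in N, time in s.
With the tool pointing down it reaches from about 0.3 to 0.775 m from the base axis. Payload 14.6 kg.
Tool frame: the origin (TCP) lies between the finger pads; the fingertips stand 14 mm ahead of it and the grasp point (between the pads) lies 5 mm behind it (tcp_to_tips is the distance from the TCP to the fingertips, in m); z points along the fingers, x is the direction in which the jaws open and shut, and the axes are right-handed (so a half turn about z gives the same grasp; the last joint's range is limited). The gripper opens to 94 mm and grips with 3 to 60 N. Pads are 16 mm wide; open, the fingers measure 119 mm over their backs; the gripper's body (75 mm by 177 mm) begins 78 mm behind the grasp point.
Start: joints at [-1.251, 0.3, 1.521, -0, 1.321, -0.067], TCP at [0.207, -0.509, 0.219] pointing down, gripper open.
Joint ranges: [-3.03, 3.03], [-0.79, 2.21], [0.23, 2.52], [-1.04, 4.18], [0, 3.07], [-2.55, 2.55]. Speed limits (rad/s): [2.22, 2.22, 2.57, 3.14, 3.14, 3.14].

### API

Orientations are given as [roll, pitch, yaw] about the fixed x, y, z axes, in that order (R = Rz(yaw) Ry(pitch) Rx(roll)).
In Python, from plant import * gives the robot as it stands.
- The arm moves only by the tool apply_moves, never from a script. Its argument "motion" is a list of rows, each a list of 2 entries, a list of its own where there are three numbers: the shift along the tool's x, y, z in m, then the turn, a rotation vector about the tool's x, y, z in rad. In form: [[[tx, ty, tz], [wx, wy, wz]], ...]. A call has exactly 10 rows; each row is the pose to reach, as a shift and turn from the pose measured when the call began, along the tool's axes at that moment; what a row does not reach only later rows make up. A row lasts 1/8 s, in which the tool goes at most 62.5 mm and 10.7 degrees, less where a joint would pass 70% of its speed; a pose out of reach is approached as far as the arm can. A call with a gripper value outside its range is refused whole. "fingers" is the gripper command: -1 is shut, 1 is fully open, values between are in proportion, set as the call begins (left out, the last holds). The fingers move at their own pace and stop on an object; "squeeze" is the grip in N (left out, the last holds). Time passes only in rows, so rows that repeat a pose let the fingers close, or fill a call up. It gives the time, the measured TCP pose, the force and the opening at its end, in the units of the state.
- get_obs(): the state, without advancing time (a new reading comes with each control period).
- snapshot(name): name is "side" or "top"; returns the picture (400x640x3 uint8, red, green, blue); there is no depth.
- calibration(name): a dict with "camera_matrix" (3x3 intrinsics, pixels), "dist_coeffs" ([k1, k2, p1, p2, k3] as OpenCV has them; the pictures are not rectified), "R" (3x3) and "t" (3): a world point X has camera coordinates R X + t. Camera axes: x right, y down, z forward; pixel columns grow to the right and rows downward; lengths in m; the calibration is good to about 2 mm. A picture is of the moment at which its call begins. calibration takes no time and is no camera call.
- job_done(): hands the job in, once; it reports no verdict.
The state is a dict: "clock": time; "q": joint angles; "qvel": joint speeds; "tau": joint torques, N m; "ee_pos": TCP position; "eef_rot": TCP orientation; "wrist_force": force on the tool from outside, world axes, zero at the start; "ft_torque": the same for the moment, N m; "grip_width": finger opening in m.
Only numpy, scipy, OpenCV 4.12 (cv2) and the standard library are available. Lean on these libraries where they do the work, as an engineer would, in place of code of your own. Each camera call takes 0.05 s, during which the arm holds its last target.

## Working session

There is one attempt and no reset: what is moved stays moved. The work goes in short steps, Python scripts to look and compute and a tool call to move; the robot and the scene stay as the last step left them, time stands still between calls to the robot, and variables do not carry over. Pictures are saved under pics/ and viewed, and the job is handed in when it is done.

Besides the shell and the picture viewer there is one more tool, called as name(argument=value, ...) on one line, values as JSON. apply_moves: Moves the arm, as the interface text tells. Its arguments: {"type":"object","properties":{"motion":{"type":"array"},"fingers":{"type":"number"},"squeeze":{"type":"number"}},"required":["motion"]}

```bash
mkdir -p pics; ls; python3 - <<'E'
from plant import *
import cv2
o=get_obs();print(o)
for n in("side","top"):
    c=calibration(n);print(n,c)
    cv2.imwrite(f"pics/{n}0.png",snapshot(n)[:,:,::-1])
E
```

```text
pics
{'clock': 0.0, 'q': array([-1.25061134e+00,  3.00469970e-01,  1.52158870e+00, -7.45522642e-06,
        1.32069198e+00, -6.66360235e-02]), 'qvel': array([ 0.00174007,  0.00069856,  0.00135773, -0.00014556, -0.00037748,
       -0.00137702]), 'tau': array([-1.23394613e-03, -5.31811130e+01, -3.52735198e+01,  7.07580778e-02,
        2.44371418e-02, -1.32050814e-04]), 'ee_pos': array([ 0.20738436, -0.50913538,  0.21888372]), 'eef_rot': array([-3.14152275e+00,  1.15591045e-03, -1.18397343e+00]), 'wrist_force': array([ 0.13839029, -0.3627221 , -0.43322856]), 'ft_torque': array([ 0.02669017, -0.01012929, -0.03546819]), 'grip_width': 0.09371703216321363}
side {'camera_matrix': array([[376.44201847,   0.        , 314.49910997],
       [  0.        , 376.44201847, 195.94536226],
       [  0.        ,   0.        ,   1.        ]]), 'dist_coeffs': array([-0.08628879,  0.        ,  0.        ,  0.        ,  0.        ]), 'R': array([[-0.93072578, -0.36542445, -0.01464561],
       [-0.22555166,  0.60507558, -0.76355091],
       [ 0.28788187, -0.70735318, -0.64558153]]), 't': array([0.50738147, 0.24919015, 0.94519749])}
top {'camera_matrix': array([[495.05647804,   0.        , 329.11216586],
       [  0.        , 495.05647804, 196.47094498],
       [  0.        ,   0.        ,   1.        ]]), 'dist_coeffs': array([-0.11029605,  0.        ,  0.        ,  0.        ,  0.        ]), 'R': array([[ 0.00908012, -0.99971981, -0.02185981],
       [-0.99127006, -0.00612352, -0.13170485],
       [ 0.13153409,  0.02286487, -0.99104792]]), 't': array([-0.05524661,  0.58071573,  1.36713905])}
```

View pics/top0.png

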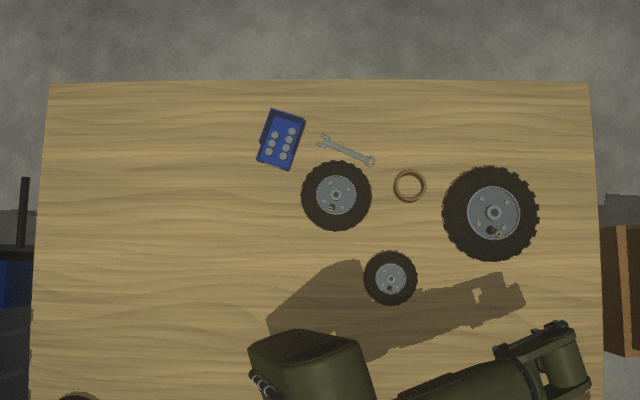

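View pics/side0.png

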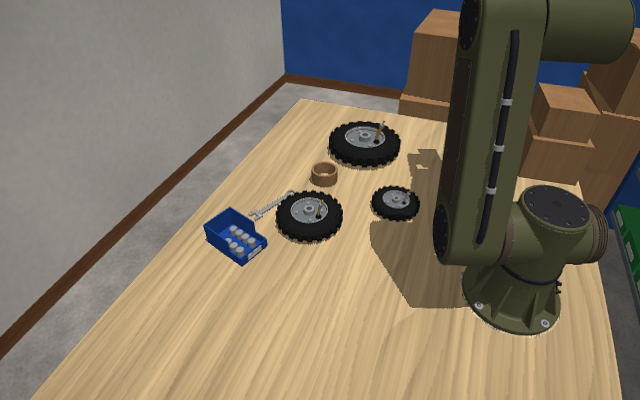

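Wheel candidates in the top picture are (336,195) about 70 px across, (490,213) about 97 px, and (390,277) about 54 px. The middle-sized one is at (336,195), and its side-view match is at (309,216). I'll confirm this with crops and by measuring its size.

```bash
cat > h.py <<'E'
import numpy as np,cv2
from plant import *
def ray(n,uv):
    c=calibration(n);p=cv2.undistortPoints(np.array([[uv]],float),c["camera_matrix"],c["dist_coeffs"])[0,0]
    d=c["R"].T@np.array([p[0],p[1],1]);o=-c["R"].T@c["t"];return o,d/np.linalg.norm(d)
def at_z(n,uv,z):
    o,d=ray(n,uv);return o+d*(z-o[2])/d[2]
def tri(a,b):
    o1,d1=ray("top",a);o2,d2=ray("side",b)
    s=np.linalg.lstsq(np.c_[d1,-d2],o2-o1,rcond=None)[0]
    p,q=o1+s[0]*d1,o2+s[1]*d2
    return (p+q)/2,np.linalg.norm(p-q)
def proj(n,X):
    c=calibration(n);return cv2.projectPoints(np.array(X,float).reshape(-1,3),cv2.Rodrigues(c["R"])[0],c["t"],c["camera_matrix"],c["dist_coeffs"])[0][:,0]
E
python3 - <<'E'
from h import *
for a,b in (((301,195),(372,195)),((442,213),(540,213)),((363,277),(418,277))):
    A,B=at_z("top",a,.03),at_z("top",b,.03);print((A+B)/2,np.linalg.norm(A-B))
t=cv2.imread("pics/top0.png");s=cv2.imread("pics/side0.png")
a=cv2.resize(t[158:233,298:373],None,fx=8,fy=8,interpolation=cv2.INTER_CUBIC)
b=cv2.resize(s[185:245,272:347],None,fx=8,fy=8,interpolation=cv2.INTER_CUBIC)
cv2.imwrite("pics/tc.png",a);cv2.imwrite("pics/sc.png",b)
E
```

```text
[ 0.58652374 -0.07155811  0.03      ] 0.20275085139207533
[ 0.53734885 -0.51478089  0.03      ] 0.2852373791212314
[ 0.35578821 -0.22462735  0.03      ] 0.15413159450679276
```

View pics/tc.png

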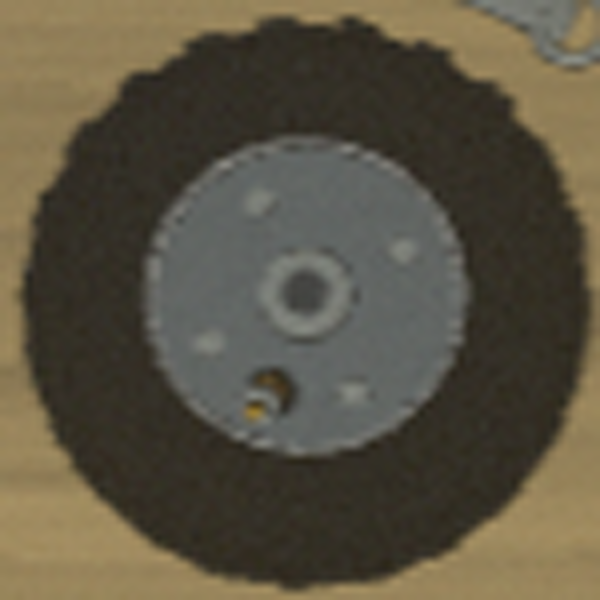

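View pics/sc.png

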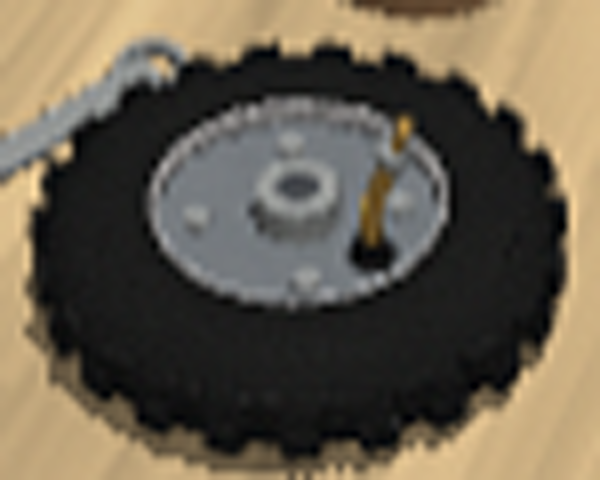

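The crops confirm it: a 203 mm wheel (the others are 285 and 154 mm). Hub centre is at crop (305,292) top and (300,180) side. The tip is at (255,411) top and (406,118) side, and the grey nut is at (265,400) top and about (390,160) side.

```bash
cat >> h.py <<'E'
def tc(x,y): return ((x+.5)/8-.5+298,(y+.5)/8-.5+158)
def sc(x,y): return ((x+.5)/8-.5+272,(y+.5)/8-.5+185)
def axis(psi):
    s,c=np.sin(np.radians(18)),np.cos(np.radians(18))
    return np.array([-s*np.cos(psi),-s*np.sin(psi),c])
def valve(x,y,psi):
    return np.array([x-.036*np.cos(psi),y-.036*np.sin(psi),.062])
E
python3 - <<'E'
from h import *
from scipy.optimize import least_squares
print(tri(tc(305,292),sc(300,180)));print("tip",tri(tc(255,411),sc(406,118)))
obs=[("top",tc(305,292),"h"),("side",sc(300,180),"h"),("top",tc(255,411),.0515),("side",sc(405,118),.052),("side",sc(391,155),.035),
 ("top",tc(307,295),"r"),("side",sc(299,201),"r")]
def pt(p,k):
    c=np.array([p[0],p[1],0])
    if k=="h":return c+[0,0,.052]
    if k=="r":return c+[0,0,.040]
    return valve(*p)+k*axis(p[2])
def res(p):return np.concatenate([proj(n,pt(p,k))[0]-uv for n,uv,k in obs])
r=least_squares(res,[.587,-.0716,-.3]);print(r.x,np.degrees(r.x[2]));print(r.fun.reshape(-1,2).round(2))
V=valve(*r.x);a=axis(r.x[2]);print(V,a,"tip",V+.052*a,"nut",V+.033*a)
E
```

```text
(array([ 0.58735018, -0.0691547 ,  0.0541191 ]), np.float64(0.0030203218376211234))
tip (array([ 0.53900153, -0.05331999,  0.11212837]), np.float64(0.002910088132003338))
[ 0.58828867 -0.07019249 -0.35161788] -20.14622069088832
[[ 0.23 -0.74]
 [ 0.35  0.31]
 [-0.5  -0.69]
 [ 0.37  0.45]
 [ 0.73 -0.68]
 [ 0.02 -0.53]
 [ 0.57  0.64]]
[ 0.55449127 -0.05779347  0.062     ] [-0.29011032  0.10643075  0.95105652] tip [ 0.53940553 -0.05225907  0.11145494] nut [ 0.54491763 -0.05428125  0.09338487]
```

```bash
cat >> h.py <<'E'
from scipy.spatial.transform import Rotation as Ro
P0=(.58829,-.07019,-.3516)
V=valve(*P0);A=axis(P0[2])
def Rt(yaw,A=A):
    z=-A;x=np.array([np.cos(yaw),np.sin(yaw),0]);x-=z*(x@z);x/=np.linalg.norm(x)
    return np.c_[x,np.cross(z,x),z]
def delta(p,R):
    o=get_obs();R0=Ro.from_euler("xyz",o["eef_rot"]).as_matrix()
    return R0.T@(np.array(p)-o["ee_pos"]),Ro.from_matrix(R0.T@R).as_rotvec()
E
python3 - <<'E'
from h import *
print(V+.09*A)
for y in(-2.3,-1.2,-.1):print(delta(V+.09*A,Rt(y)))
E
```

```text
[ 0.52838228 -0.04821329  0.14759509]
(array([-0.30573745, -0.47112877,  0.07170448]), array([0.32502398, 0.06295469, 1.08954549]))
(array([-0.30573745, -0.47112877,  0.07170448]), array([0.23655729, 0.20767748, 0.04036556]))
(array([-0.30573745, -0.47112877,  0.07170448]), array([ 0.09202059,  0.31793772, -1.08702469]))
```

apply_moves(motion=[[[-0.03, -0.047, 0], [0.03, 0.006, 0.11]], [[-0.065, -0.1, 0], [0.065, 0.012, 0.22]], [[-0.1, -0.155, 0], [0.1, 0.02, 0.33]], [[-0.135, -0.21, 0], [0.13, 0.025, 0.44]], [[-0.17, -0.265, 0], [0.165, 0.03, 0.55]], [[-0.205, -0.32, 0.0], [0.2, 0.04, 0.66]], [[-0.24, -0.375, 0.0], [0.23, 0.045, 0.77]], [[-0.275, -0.425, 0.01], [0.26, 0.05, 0.88]], [[-0.295, -0.455, 0.02], [0.3, 0.057, 0.99]], [[-0.306, -0.471, 0.03], [0.325, 0.063, 1.09]]], fingers=-0.15, squeeze=20)

```text
clock: 1.35
ee_pos: [0.5288, -0.0457, 0.1885]
eef_rot: [-2.846, 0.11, -2.268]
wrist_force: [-0.2, -1.2, -0.8]
grip_width: 0.0399
```

```bash
python3 - <<'E'
from h import *
o=get_obs();print(o["clock"],o["q"].round(3),o["ee_pos"],o["wrist_force"],o["ft_torque"],o["grip_width"])
for y in(-2.3,-2.4,-2.2):print(delta(V+.075*A,Rt(y)))
t=snapshot("top")[:,:,::-1];s=snapshot("side")[:,:,::-1]
cv2.imwrite("pics/t1.png",cv2.resize(t[120:260,250:430],None,fx=4,fy=4));cv2.imwrite("pics/s1.png",cv2.resize(s[120:260,230:410],None,fx=4,fy=4))
E
```

```text
1.35 [-0.121  0.131  1.833 -0.092  0.873  2.212] [ 0.52880852 -0.04569506  0.18854169] [-0.18508294 -1.16607674 -0.82956325] [0.08395782 0.14945296 0.01271253] 0.03985990460088011
(array([0.00670052, 0.01053419, 0.05408223]), array([-0.00013915,  0.00047622, -0.0015458 ]))
(array([0.00670052, 0.01053419, 0.05408223]), array([-0.00011602,  0.00048257,  0.09515327]))
(array([0.00670052, 0.01053419, 0.05408223]), array([-0.00016192,  0.00046917, -0.09760756]))
```

View pics/s1.png

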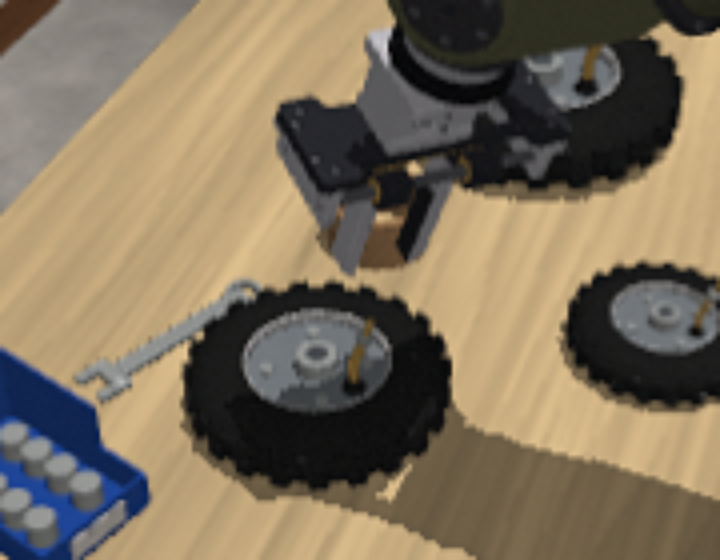

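View pics/t1.png

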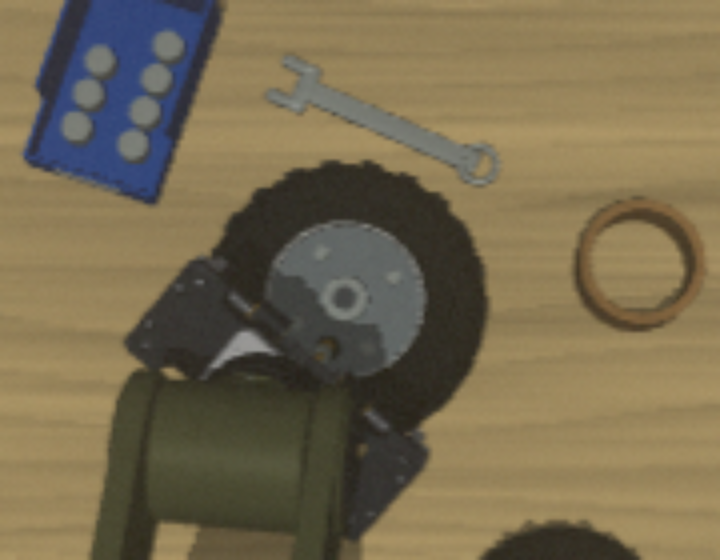

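apply_moves(motion=[[[0.0017, 0.0026, 0.01], [0, 0, 0]], [[0.0034, 0.0053, 0.02], [0, 0, 0]], [[0.005, 0.008, 0.03], [0, 0, 0]], [[0.0067, 0.0105, 0.04], [0, 0, 0]], [[0.0067, 0.0105, 0.047], [0, 0, 0]], [[0.0067, 0.0105, 0.054], [0, 0, 0]], [[0.0067, 0.0105, 0.054], [0, 0, 0]], [[0.0067, 0.0105, 0.054], [0, 0, 0]], [[0.0067, 0.0105, 0.054], [0, 0, 0]], [[0.0067, 0.0105, 0.054], [0, 0, 0]]])

```text
clock: 2.7
ee_pos: [0.5319, -0.0503, 0.1329]
eef_rot: [-2.848, 0.109, -2.266]
wrist_force: [1.0, -0.0, -0.3]
grip_width: 0.0397
```

```bash
cat >> h.py <<'E'
def st():
    o=get_obs();R0=Ro.from_euler("xyz",o["eef_rot"]).as_matrix();d=o["ee_pos"]-V
    k=d@A;e=R0.T@(d-k*A)
    print("t",round(o["clock"],2),"along",round(k*1e3,2),"lat(tool)mm",(e*1e3).round(2),"F_tool",(R0.T@o["wrist_force"]).round(2),"T_tool",(R0.T@o["ft_torque"]).round(3),"w",round(o["grip_width"]*1e3,2),"q",o["q"].round(2))
def side(name,x0=290,y0=170,w=80,h=60,f=10):
    s=snapshot("side")[:,:,::-1];cv2.imwrite(f"pics/{name}.png",cv2.resize(s[y0:y0+h,x0:x0+w],None,fx=f,fy=f,interpolation=cv2.INTER_CUBIC))
E
python3 - <<'E'
from h import *
st();side("s2")
E
```

```text
t 2.7 along 74.81 lat(tool)mm [0.99 0.37 0.  ] F_tool [-0.61 -0.69  0.56] T_tool [-0.169  0.035  0.014] w 39.71 q [-0.13  0.21  1.88 -0.1   0.75  2.21]
```

View pics/s2.png

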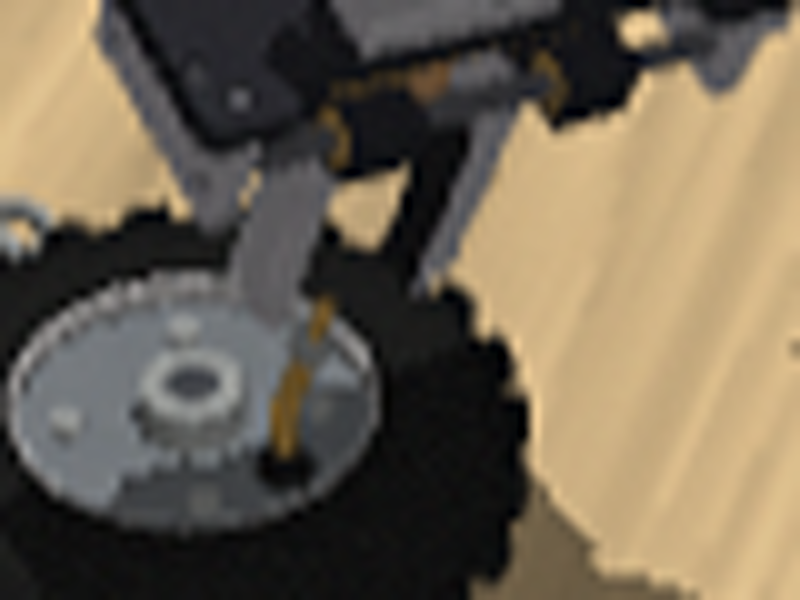

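apply_moves(motion=[[[-0.001, -0.0004, 0.005], [0, 0, 0]], [[-0.001, -0.0004, 0.011], [0, 0, 0]], [[-0.001, -0.0004, 0.017], [0, 0, 0]], [[-0.001, -0.0004, 0.023], [0, 0, 0]], [[-0.001, -0.0004, 0.029], [0, 0, 0]], [[-0.001, -0.0004, 0.035], [0, 0, 0]], [[-0.001, -0.0004, 0.041], [0, 0, 0]], [[-0.001, -0.0004, 0.044], [0, 0, 0]], [[-0.001, -0.0004, 0.044], [0, 0, 0]], [[-0.001, -0.0004, 0.044], [0, 0, 0]]])

```text
clock: 4.0
ee_pos: [0.5455, -0.0545, 0.0914]
eef_rot: [-2.848, 0.109, -2.266]
wrist_force: [0.5, 0.2, -0.3]
grip_width: 0.0401
```

```bash
python3 - <<'E'
from h import *
st();side("s3")
E
```

```text
t 4.0 along 30.9 lat(tool)mm [-0.02  0.04  0.  ] F_tool [-0.41 -0.13  0.39] T_tool [-0.136 -0.036  0.059] w 40.11 q [-0.14  0.31  1.88 -0.11  0.66  2.22]
```

View pics/s3.png

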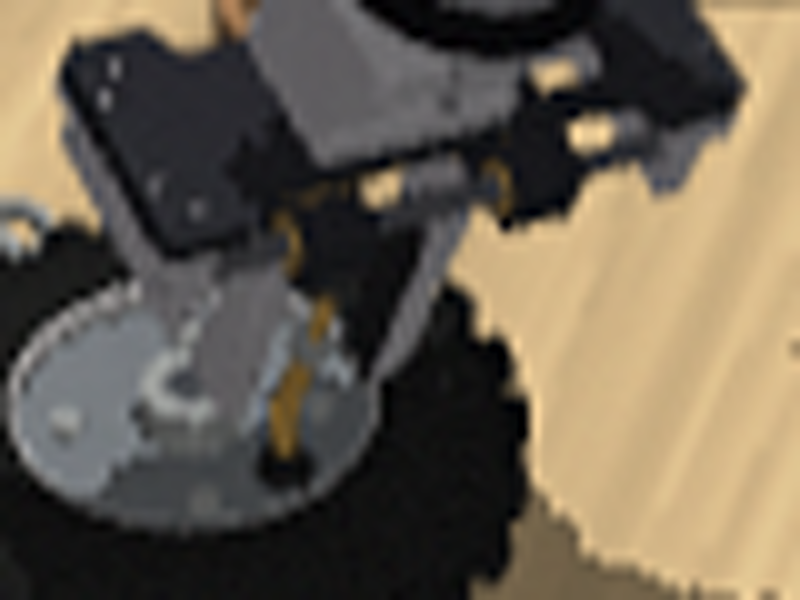

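The nut (about 315,345 in the crop) lies between the two pads. I'll close softly first to sense any offset.

apply_moves(motion=[[[0, 0, 0], [0, 0, 0]], [[0, 0, 0], [0, 0, 0]], [[0, 0, 0], [0, 0, 0]], [[0, 0, 0], [0, 0, 0]], [[0, 0, 0], [0, 0, 0]], [[0, 0, 0], [0, 0, 0]], [[0, 0, 0], [0, 0, 0]], [[0, 0, 0], [0, 0, 0]], [[0, 0, 0], [0, 0, 0]], [[0, 0, 0], [0, 0, 0]]], fingers=-1, squeeze=8)

```text
clock: 5.3
ee_pos: [0.5449, -0.0551, 0.0911]
eef_rot: [-2.849, 0.107, -2.267]
wrist_force: [-4.7, -6.4, 0.8]
grip_width: 0.0117
```

```bash
python3 - <<'E'
from h import *
st()
E
```

```text
t 5.3 along 30.75 lat(tool)mm [0.85 0.12 0.  ] F_tool [ 7.78 -0.99 -1.44] T_tool [ 0.075  1.308 -0.009] w 11.65 q [-0.14  0.31  1.88 -0.11  0.66  2.22]
```

apply_moves(motion=[[[0.0002, 0, 0], [0, 0, 0]], [[0.0004, 0, 0], [0, 0, 0]], [[0.0005, 0, 0], [0, 0, 0]], [[0.0005, 0, 0], [0, 0, 0]], [[0.0005, 0, 0], [0, 0, 0]], [[0.0005, 0, 0], [0, 0, 0]], [[0.0005, 0, 0], [0, 0, 0]], [[0.0005, 0, 0], [0, 0, 0]], [[0.0005, 0, 0], [0, 0, 0]], [[0.0005, 0, 0], [0, 0, 0]]])

```text
clock: 6.55
ee_pos: [0.5447, -0.0554, 0.0911]
eef_rot: [-2.849, 0.107, -2.267]
wrist_force: [2.5, 3.3, 0.7]
grip_width: 0.0117
```

```bash
python3 - <<'E'
from h import *
st()
E
```

```text
t 6.55 along 30.81 lat(tool)mm [1.22 0.08 0.  ] F_tool [-4.15  0.08 -0.32] T_tool [-0.188 -0.728  0.062] w 11.73 q [-0.14  0.31  1.88 -0.11  0.66  2.22]
```

apply_moves(motion=[[[-0.0001, 0, 0], [0, 0, 0]], [[-0.0001, 0, 0], [0, 0, 0]], [[-0.0001, 0, -0.0001], [0, 0, -0.1]], [[-0.0001, 0, -0.0002], [0, 0, -0.2]], [[-0.0001, 0, -0.0004], [0, 0, -0.3]], [[-0.0001, 0, -0.0005], [0, 0, -0.4]], [[-0.0001, 0, -0.0006], [0, 0, -0.5]], [[-0.0001, 0, -0.0007], [0, 0, -0.6]], [[-0.0001, 0, -0.0008], [0, 0, -0.7]], [[-0.0001, 0, -0.001], [0, 0, -0.8]]], squeeze=20)

```text
clock: 7.8
ee_pos: [0.5446, -0.0549, 0.0921]
eef_rot: [-2.859, -0.132, -1.498]
wrist_force: [2.6, 6.0, 1.5]
grip_width: 0.011
```

```bash
python3 - <<'E'
from h import *
st()
E
```

```text
t 7.8 along 31.82 lat(tool)mm [0.46 0.74 0.  ] F_tool [-5.5  -3.53 -1.32] T_tool [ 0.468 -1.03   0.03 ] w 11.01 q [-0.14  0.3   1.88 -0.11  0.66  1.42]
```

apply_moves(motion=[[[-0.0003, -0.0001, -0.0001], [0, 0, -0.1]], [[-0.0005, -0.0002, -0.0002], [0, 0, -0.2]], [[-0.0005, -0.0002, -0.0004], [0, 0, -0.3]], [[-0.0005, -0.0002, -0.0005], [0, 0, -0.4]], [[-0.0005, -0.0002, -0.0006], [0, 0, -0.5]], [[-0.0005, -0.0002, -0.0007], [0, 0, -0.6]], [[-0.0005, -0.0002, -0.0008], [0, 0, -0.7]], [[-0.0005, -0.0002, -0.001], [0, 0, -0.8]], [[-0.0005, -0.0002, -0.0011], [0, 0, -0.9]], [[-0.0005, -0.0002, -0.0012], [0, 0, -1.0]]])

```text
clock: 9.05
ee_pos: [0.544, -0.0542, 0.093]
eef_rot: [-3.102, -0.308, -0.482]
wrist_force: [0.0, 3.2, 1.7]
grip_width: 0.0109
```

```bash
python3 - <<'E'
from h import *
st();side("s4")
E
```

```text
t 9.05 along 32.87 lat(tool)mm [-0.94  0.35  0.  ] F_tool [-0.88 -2.94 -1.9 ] T_tool [ 0.503 -0.277  0.031] w 10.86 q [-0.14  0.3   1.88 -0.11  0.66  0.42]
```

View pics/s4.png

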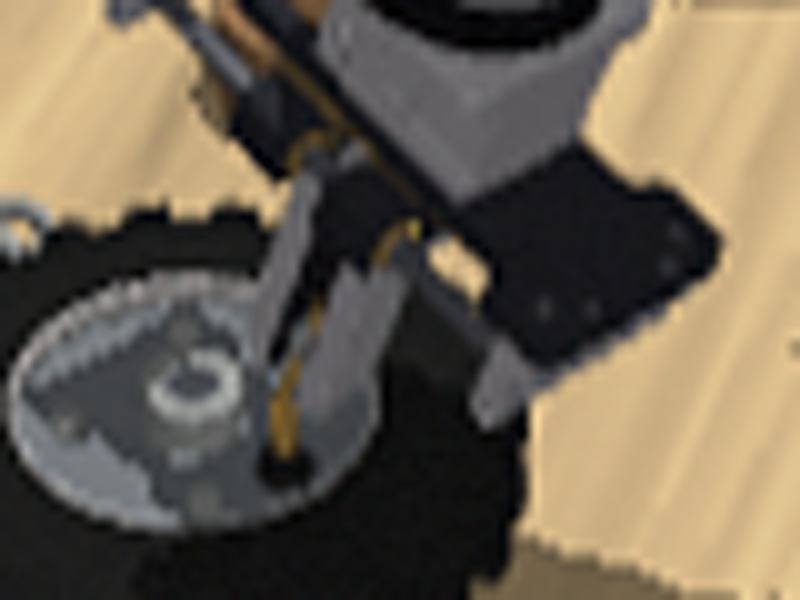

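apply_moves(motion=[[[0, -0.0001, -0.0002], [0, 0, -0.1]], [[0, -0.0002, -0.0003], [0, 0, -0.2]], [[0, -0.0002, -0.0005], [0, 0, -0.3]], [[0, -0.0002, -0.0006], [0, 0, -0.4]], [[0, -0.0002, -0.0007], [0, 0, -0.5]], [[0, -0.0002, -0.0008], [0, 0, -0.6]], [[0, -0.0002, -0.0009], [0, 0, -0.7]], [[0, -0.0002, -0.0011], [0, 0, -0.8]], [[0, -0.0002, -0.0012], [0, 0, -0.9]], [[0, -0.0002, -0.0013], [0, 0, -1.0]]])

```text
clock: 10.35
ee_pos: [0.5431, -0.054, 0.0938]
eef_rot: [2.899, -0.194, 0.554]
wrist_force: [-2.1, 1.0, 1.6]
grip_width: 0.0111
```

```bash
python3 - <<'E'
from h import *
st()
E
```

```text
t 10.35 along 33.97 lat(tool)mm [-1.29 -0.94  0.01] F_tool [-0.94 -1.49 -2.28] T_tool [ 0.293 -0.193  0.034] w 11.13 q [-0.13  0.3   1.88 -0.11  0.67 -0.59]
```

apply_moves(motion=[[[0, -0.0001, -0.0002], [0, 0, -0.1]], [[0, -0.0002, -0.0003], [0, 0, -0.2]], [[0, -0.0002, -0.0005], [0, 0, -0.3]], [[0, -0.0002, -0.0006], [0, 0, -0.4]], [[0, -0.0002, -0.0007], [0, 0, -0.5]], [[0, -0.0002, -0.0008], [0, 0, -0.6]], [[0, -0.0002, -0.0009], [0, 0, -0.7]], [[0, -0.0002, -0.0011], [0, 0, -0.8]], [[0, -0.0002, -0.0012], [0, 0, -0.9]], [[0, -0.0002, -0.0013], [0, 0, -1.0]]])

```text
clock: 11.6
ee_pos: [0.5424, -0.0543, 0.095]
eef_rot: [2.848, 0.096, 1.518]
wrist_force: [-0.7, -3.8, 2.3]
grip_width: 0.0106
```

```bash
python3 - <<'E'
from h import *
st();side("s5")
E
```

```text
t 11.6 along 35.23 lat(tool)mm [-0.32 -1.93  0.01] F_tool [-4.    0.07 -2.02] T_tool [ 0.063 -0.547  0.085] w 10.65 q [-0.14  0.3   1.88 -0.11  0.67 -1.59]
```

View pics/s5.png

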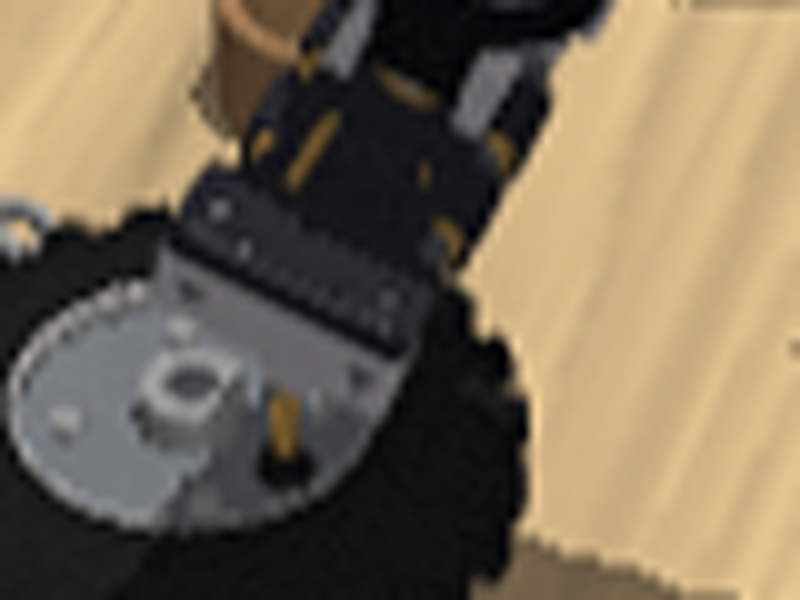

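Torque about z has risen from 0.034 to 0.085 N m, so the nut is probably at its end stop. I'll turn a little more to confirm.

apply_moves(motion=[[[-0.0001, 0, 0], [0, 0, -0.06]], [[-0.0002, 0, -0.0001], [0, 0, -0.12]], [[-0.0003, 0, -0.0002], [0, 0, -0.18]], [[-0.0003, 0, -0.0002], [0, 0, -0.24]], [[-0.0003, 0, -0.0003], [0, 0, -0.3]], [[-0.0003, 0, -0.0004], [0, 0, -0.36]], [[-0.0003, 0, -0.0004], [0, 0, -0.42]], [[-0.0003, 0, -0.0005], [0, 0, -0.48]], [[-0.0003, 0, -0.0005], [0, 0, -0.54]], [[-0.0003, 0, -0.0005], [0, 0, -0.6]]])

```text
clock: 12.9
ee_pos: [0.5418, -0.0551, 0.0951]
eef_rot: [2.953, 0.245, 2.112]
wrist_force: [0.5, -4.4, -2.1]
grip_width: 0.011
```

```bash
python3 - <<'E'
from h import *
st()
E
```

```text
t 12.9 along 35.4 lat(tool)mm [ 0.47 -2.63  0.02] F_tool [-3.34 -2.38  2.56] T_tool [ 0.377 -0.506  0.123] w 10.95 q [-0.14  0.29  1.88 -0.11  0.67 -2.2 ]
```

apply_moves(motion=[[[0, 0, 0], [0, 0, 0]], [[0, 0, 0], [0, 0, 0]], [[0, 0, 0], [0, 0, 0]], [[0, 0, 0], [0, 0, 0]], [[0, 0, -0.004], [0, 0, 0]], [[0, 0, -0.01], [0, 0, 0]], [[0, 0, -0.018], [0, 0, 0]], [[0, 0, -0.028], [0, 0, 0]], [[0, 0, -0.038], [0, 0, 0]], [[0, 0, -0.048], [0, 0, 0]]], fingers=-0.3)

```text
clock: 14.15
ee_pos: [0.5281, -0.0498, 0.1416]
eef_rot: [2.953, 0.245, 2.112]
wrist_force: [0.5, -0.1, 0.3]
grip_width: 0.0331
```

```bash
python3 - <<'E'
from h import *
st();side("s6",305,180,50,40,16)
E
```

```text
t 14.15 along 84.24 lat(tool)mm [ 0.3  -2.25  0.01] F_tool [-0.41  0.37 -0.1 ] T_tool [-0.053  0.092  0.039] w 33.07 q [-0.13  0.19  1.88 -0.1   0.77 -2.2 ]
```

View pics/s6.png

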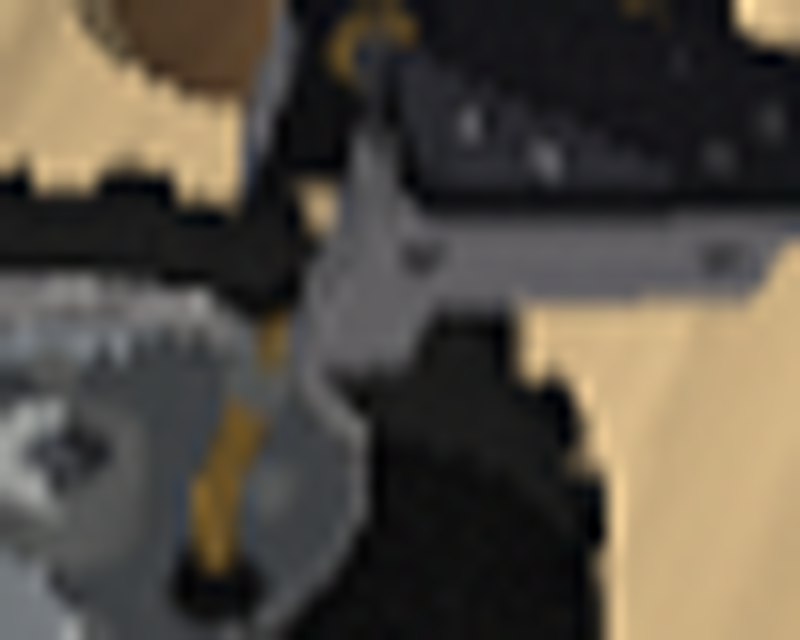

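apply_moves(motion=[[[0, 0, -0.01], [0, 0, 0.18]], [[0, 0, -0.02], [0, 0, 0.36]], [[0, 0, -0.03], [0, 0, 0.54]], [[0, 0, -0.04], [0, 0, 0.72]], [[0, 0, -0.05], [0, 0, 0.9]], [[0, 0, -0.06], [0, 0, 1.08]], [[0, 0, -0.07], [0, 0, 1.26]], [[0, 0, -0.08], [0, 0, 1.44]], [[0, 0, -0.09], [0, 0, 1.62]], [[0, 0, -0.1], [0, 0, 1.8]]], fingers=-1)

```text
clock: 15.45
ee_pos: [0.4996, -0.039, 0.2385]
eef_rot: [2.941, -0.237, 0.353]
wrist_force: [-0.9, 0.6, -0.1]
grip_width: 0.0007
```

```bash
python3 - <<'E'
from h import *
st();side("s7",305,180,50,40,16)
s=cv2.imread("pics/side0.png")[180:220,305:355];cv2.imwrite("pics/s0c.png",cv2.resize(s,None,fx=16,fy=16,interpolation=cv2.INTER_CUBIC))
for k in(.028,.0283,.0328,.0373,.0333,.0378,.0423,.047,.052):
    u=proj("side",V+k*A)[0];print(k,((u-[305,180]+.5)*16).round(0))
E
```

```text
t 15.45 along 185.74 lat(tool)mm [-1.24  0.58  0.01] F_tool [-0.66 -0.86 -0.21] T_tool [ 0.037  0.018 -0.009] w 0.68 q [-0.11  0.01  1.84 -0.09  0.99 -0.4 ]
0.028 [258. 403.]
0.0283 [258. 402.]
0.0328 [264. 387.]
0.0373 [270. 373.]
0.0333 [265. 386.]
0.0378 [270. 371.]
0.0423 [276. 356.]
0.047 [282. 341.]
0.052 [289. 324.]
```

View pics/s7.png

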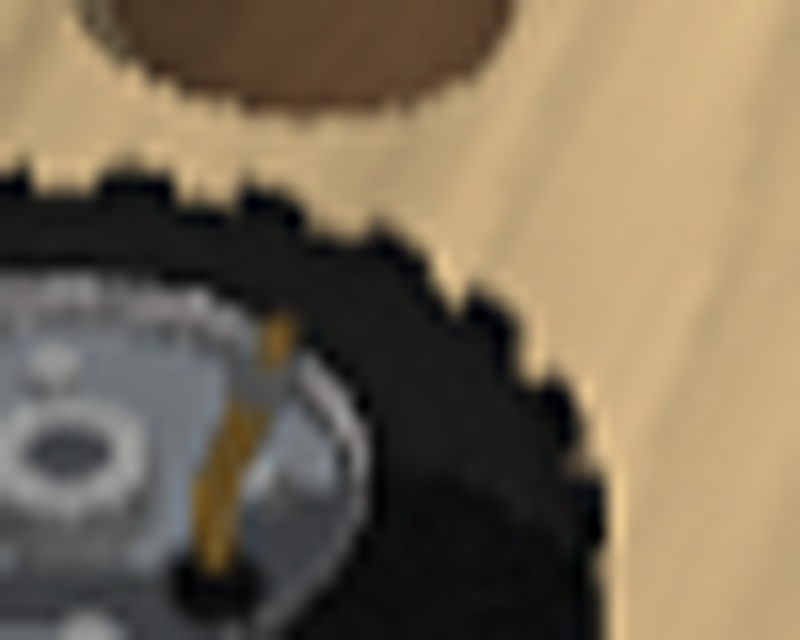

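View pics/s0c.png

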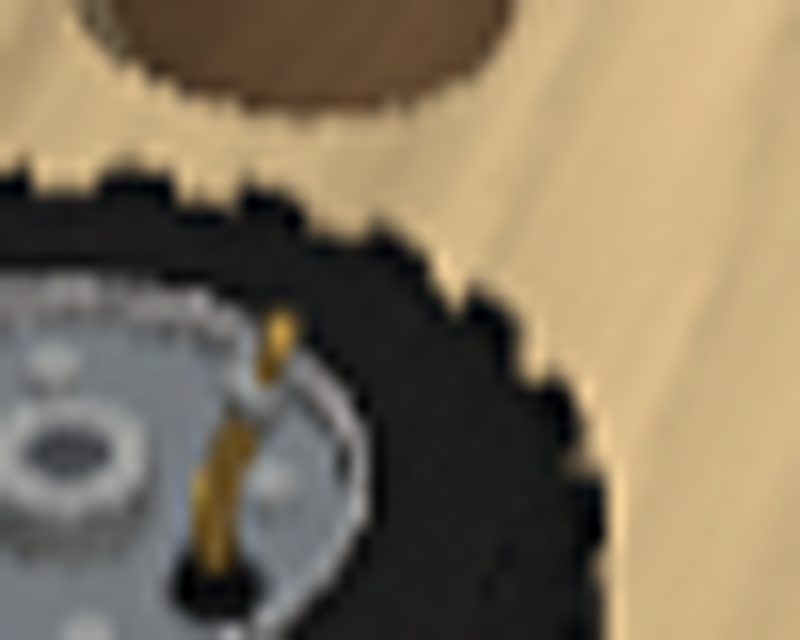

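The nut has moved up: tube brass now ends at row ~405 (was ~420), and the brass above it spans only 318–368 (was 310–385). That is about 5 mm, and the tip is still out. Next I'll approach with the shut fingertips.

apply_moves(motion=[[[-0.0001, -0.0007, 0.015], [0, 0, 0]], [[-0.0001, -0.0007, 0.03], [0, 0, 0]], [[-0.0001, -0.0007, 0.045], [0, 0, 0]], [[-0.0001, -0.0007, 0.06], [0, 0, 0]], [[-0.0001, -0.0007, 0.075], [0, 0, 0]], [[-0.0001, -0.0007, 0.09], [0, 0, 0]], [[-0.0001, -0.0007, 0.1], [0, 0, 0]], [[-0.0001, -0.0007, 0.107], [0, 0, 0]], [[-0.0001, -0.0007, 0.112], [0, 0, 0]], [[-0.0001, -0.0007, 0.113], [0, 0, 0]]])

```text
clock: 16.75
ee_pos: [0.532, -0.0505, 0.132]
eef_rot: [2.942, -0.241, 0.344]
wrist_force: [-1.0, 0.7, -0.3]
grip_width: 0.0005
```

```bash
python3 - <<'E'
from h import *
st();side("s8",305,180,50,40,16)
E
```

```text
t 16.75 along 73.84 lat(tool)mm [-1.18  0.16  0.  ] F_tool [-0.78 -1.01 -0.04] T_tool [ 0.041 -0.025 -0.023] w 0.52 q [-0.13  0.22  1.88 -0.1   0.75 -0.38]
```

View pics/s8.png

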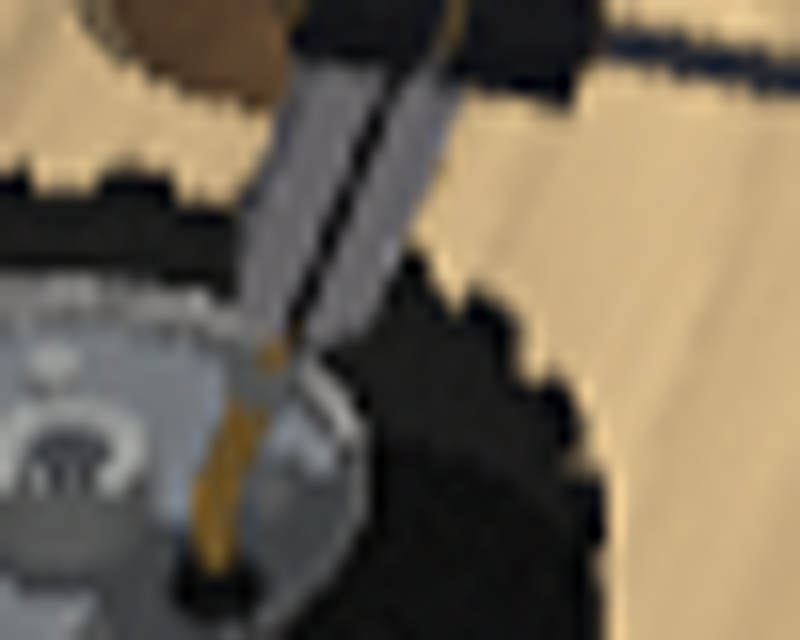

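apply_moves(motion=[[[-0.0002, -0.0003, 0.002], [0, 0, 0]], [[-0.0002, -0.0003, 0.004], [0, 0, 0]], [[-0.0002, -0.0003, 0.005], [0, 0, 0]], [[-0.0002, -0.0003, 0.006], [0, 0, 0]], [[-0.0002, -0.0003, 0.007], [0, 0, 0]], [[-0.0002, -0.0003, 0.0075], [0, 0, 0]], [[-0.0002, -0.0003, 0.008], [0, 0, 0]], [[-0.0002, -0.0003, 0.0085], [0, 0, 0]], [[-0.0002, -0.0003, 0.009], [0, 0, 0]], [[-0.0002, -0.0003, 0.009], [0, 0, 0]]])

```text
clock: 18.05
ee_pos: [0.5344, -0.0512, 0.1234]
eef_rot: [2.942, -0.241, 0.344]
wrist_force: [-1.8, 0.4, 3.5]
grip_width: 0.0004
```

```bash
python3 - <<'E'
from h import *
st()
E
```

```text
t 18.05 along 64.95 lat(tool)mm [-1.34 -0.11  0.  ] F_tool [-0.64 -0.21 -3.91] T_tool [ 0.006 -0.018 -0.015] w 0.37 q [-0.13  0.23  1.88 -0.1   0.73 -0.38]
```

apply_moves(motion=[[[0, 0, 0.0006], [0, 0, 0]], [[0, 0, 0.001], [0, 0, 0]], [[0, 0, 0.0014], [0, 0, 0]], [[0, 0, 0.0018], [0, 0, 0]], [[0, 0, 0.0022], [0, 0, 0]], [[0, 0, 0.0026], [0, 0, 0]], [[0, 0, 0.0028], [0, 0, 0]], [[0, 0, 0.003], [0, 0, 0]], [[0, 0, 0.0032], [0, 0, 0]], [[0, 0, 0.0032], [0, 0, 0]]])

```text
clock: 19.3
ee_pos: [0.5357, -0.0516, 0.121]
eef_rot: [2.941, -0.242, 0.345]
wrist_force: [-2.6, 1.1, 9.4]
grip_width: 0.0005
```

```bash
python3 - <<'E'
from h import *
st()
E
```

```text
t 19.3 along 62.19 lat(tool)mm [-0.89  0.14  0.  ] F_tool [ 0.2   0.05 -9.85] T_tool [ 0.05  -0.029  0.009] w 0.5 q [-0.13  0.24  1.88 -0.11  0.72 -0.38]
```

At 9.9 N it is past the 5.5 N end force, so it is on the hard stop. I'll hold it there.

apply_moves(motion=[[[0, 0, 0.0006], [0, 0, 0]], [[0, 0, 0.0006], [0, 0, 0]], [[0, 0, 0.0006], [0, 0, 0]], [[0, 0, 0.0006], [0, 0, 0]], [[0, 0, 0.0006], [0, 0, 0]], [[0, 0, 0.0006], [0, 0, 0]], [[0, 0, 0.0006], [0, 0, 0]], [[0, 0, 0.0006], [0, 0, 0]], [[0, 0, 0.0006], [0, 0, 0]], [[0, 0, 0.0006], [0, 0, 0]]])

```text
clock: 20.55
ee_pos: [0.5362, -0.0517, 0.1211]
eef_rot: [2.941, -0.243, 0.345]
wrist_force: [-2.4, 1.4, 10.1]
grip_width: 0.0002
```

```bash
python3 - <<'E'
from h import *
st();side("s9",305,180,50,40,16)
E
```

```text
t 20.55 along 62.12 lat(tool)mm [-0.37  0.4   0.  ] F_tool [  0.68  -0.03 -10.42] T_tool [ 0.079 -0.004  0.001] w 0.25 q [-0.13  0.24  1.88 -0.11  0.72 -0.38]
```

View pics/s9.png

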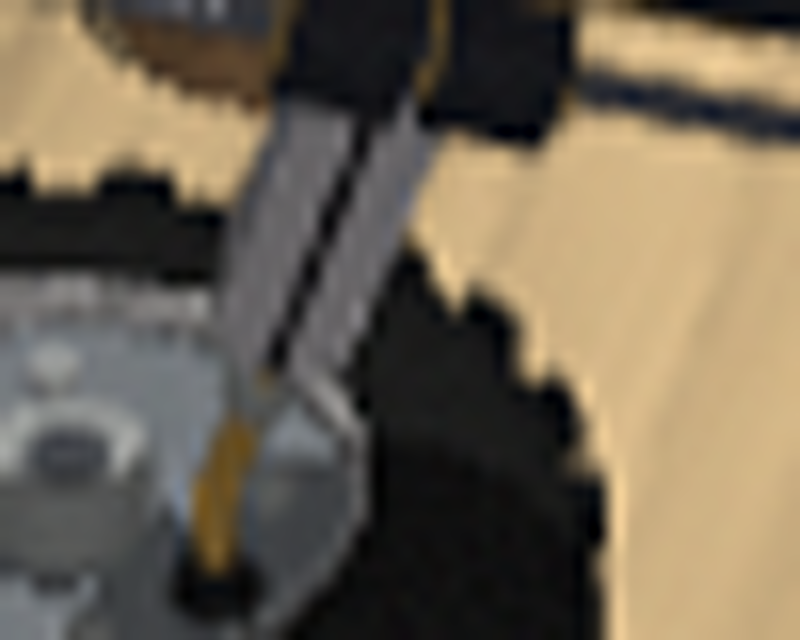

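The nut and tip have gone in together (tube brass now ends at ~425). I'll hold a little longer, then retreat along the axis.

apply_moves(motion=[[[-0.0002, 0, 0.0006], [0, 0, 0]], [[-0.0002, 0, 0.0006], [0, 0, 0]], [[-0.0002, 0, 0.0006], [0, 0, 0]], [[-0.0002, 0, 0.0006], [0, 0, 0]], [[-0.0002, 0, 0.0006], [0, 0, 0]], [[-0.0002, 0, 0.0006], [0, 0, 0]], [[-0.0002, 0, 0.0006], [0, 0, 0]], [[-0.0002, 0, 0.0006], [0, 0, 0]], [[-0.0002, 0, 0.0006], [0, 0, 0]], [[-0.0002, 0, 0.0006], [0, 0, 0]]])

```text
clock: 21.85
ee_pos: [0.5367, -0.0518, 0.1212]
eef_rot: [2.94, -0.244, 0.345]
wrist_force: [-3.7, 1.0, 11.0]
grip_width: 0.0007
```

apply_moves(motion=[[[0, 0, -0.002], [0, 0, 0]], [[0, 0, -0.005], [0, 0, 0]], [[0, 0, -0.01], [0, 0, 0]], [[0, 0, -0.02], [0, 0, 0]], [[0, 0, -0.03], [0, 0, 0]], [[0, 0, -0.045], [0, 0, 0]], [[0, 0, -0.06], [0, 0, 0]], [[0, 0, -0.08], [0, 0, 0]], [[0, 0, -0.1], [0, 0, 0]], [[0, 0, -0.12], [0, 0, 0]]])

```text
clock: 23.1
ee_pos: [0.5014, -0.0387, 0.2367]
eef_rot: [2.94, -0.245, 0.345]
wrist_force: [0.2, 0.1, -0.7]
grip_width: 0.0002
```

```bash
python3 - <<'E'
from h import *
st();side("s10",305,180,50,40,16)
t=snapshot("top")[:,:,::-1];a=cv2.imread("pics/top0.png");s=snapshot("side")[:,:,::-1];b=cv2.imread("pics/side0.png")
cv2.imwrite("pics/cmp.png",np.hstack([cv2.resize(x[95:215,250:435],None,fx=2.1,fy=2.1) for x in(a,t)]))
cv2.imwrite("pics/cmps.png",np.hstack([cv2.resize(x[150:275,195:345],None,fx=2.6,fy=2.6) for x in(b,s)]))
E
```

```text
t 23.1 along 183.63 lat(tool)mm [0.01 0.46 0.  ] F_tool [ 0.06 -0.12  0.69] T_tool [ 0.086 -0.051  0.042] w 0.23 q [-0.11  0.02  1.84 -0.09  0.98 -0.39]
```

View pics/s10.png

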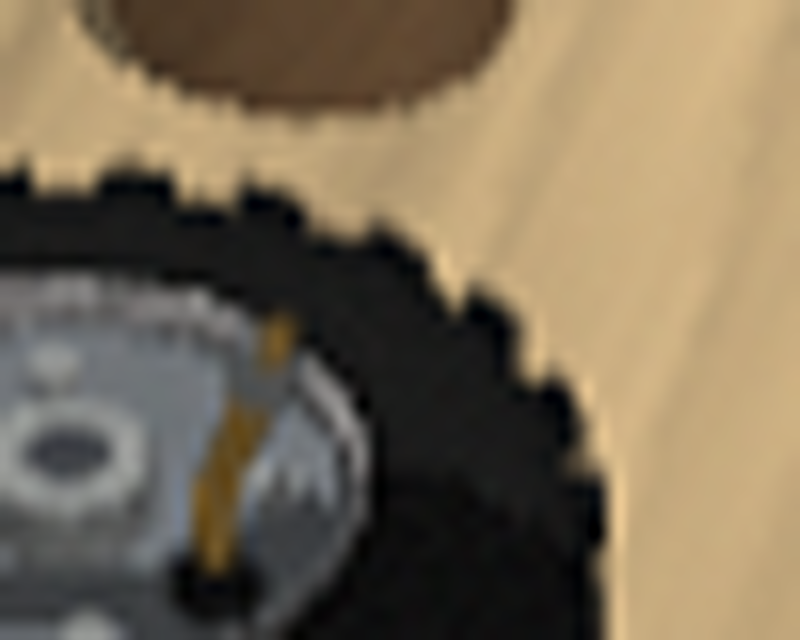

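View pics/cmp.png

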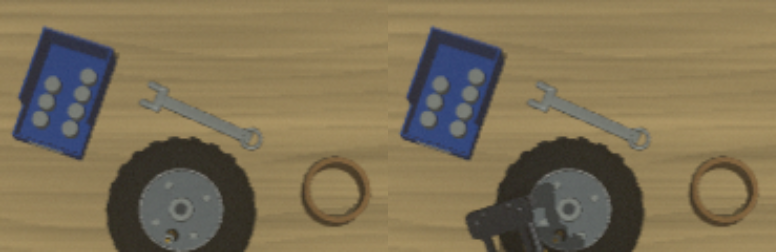

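The picture matches the one before pressing: nut up (tube brass to ~405) and tip out (318–368). The bystanders haven't moved, and the robot is about 100 mm clear, touching nothing.

```bash
python3 - <<'E'
from plant import *
print(job_done())
E
```

```text
the job is handed in; nothing more can be done
None
```

The nut is unscrewed and left up, the tip was pressed in and has sprung back out, and the job was handed in at 23 s of the 72 s. It reported no verdict.

- **Wheel:** I worked on the middle of the three wheels, which measured 203 mm across.
- **Nut:** I unscrewed it anticlockwise by about 4.4 rad of hand turn in one continuous grasp, with the hand rising. The torque rose from 0.03 to 0.12 N m, which I took as the end stop. The pictures show it about 5 mm higher.
- **Tip:** I let go of the nut, then pressed the tip with shut fingertips to its hard stop. The push at the wrist read about 10–11 N against the 25 N limit. I held it there for over 2.5 s, and a picture showed nut and tip in together.
- **Last checks:** After retreating, the nut is up, the tip is out, the bin, tape roll and wrench are unmoved in the top view, and the wrist force is about zero.
- **Disagreements:** My camera fix of the valve axis was about 1.3 mm off. I found this on gripping and corrected it. The hand also drifted sideways by up to about 2.6 mm during the turning, and by about 1 mm during the press, without visible effect.

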